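# Seat a mortice lock in the bench fixture and snap the toggle clamp down on it

### The job

The mortice lock on the bench fixture is to be clamped so that its cover screws can be taken out. By pushing alone, without lifting it, slide the lock along the bed until it is fully home against the two stop pins; only then push the red handle of the toggle clamp over and down past centre, so that it snaps flat and its rubber foot holds the lock. Let go, and leave the loose things around the fixture where they are.

Things in the scene. Friction and masses are not known exactly. Their poses are not given: they have to be found in the camera images.
- jig: Lock fixture bolted to the bench: aluminium sole plate 210 x 140 x 12 mm, black bed on it (top 17 mm above the bench) between two low steel guides, two steel stop pins behind it (front sides at x = +6, y = +-26 mm), then a steel toggle clamp on the centre line y = 0. Origin: middle of the underside, on the bench. x: the push direction, from the bed's open front (-x) to pins and clamp (+x); z up.
- lock: Deadlock lying on the bed, 0.36-0.56 kg: grey case 73 (x) x 78 x 15 mm, brass faceplate 3 x 112 (y) x 22 mm across its front. Origin: middle of the faceplate's outer face at the case's underside level (17 mm above the bench); the plate spans 3.5 mm below to 18.5 mm above it. x into the case, as the jig's x to 0.07 rad. Starts 8-24 mm short of home, side play 2.7 mm; slides with 2-4 N.
- home (a point): Fixed point of the jig at (-70, 0, 17) mm in the jig's frame: where the lock's origin lies when the back of its case touches both stop pins.
- clamp_handle: Steel handle with red round grip, 16-19 mm thick. Origin: its pivot on the bar; x along it to the grip's end 126 mm away (red from 44 mm). Starts open: x leans 76 deg up, towards the jig's +x, pivot at (54, 0, 53) mm in the jig's frame. Closes when the upper grip is pushed to the jig's +x, then down on that side till flat (level to 1 deg, pivot at (32, 0, 70) mm).
- handle_end (a point): End of the red grip, on its axis. In the jig's frame: open (84, 0, 175) mm, dead centre (158, 0, 81), snapped shut (159, 0, 70). Past some 50 deg the handle may fall by its weight to 16 deg above level; there the foot's rubber resists, about 4 N at the grip, up to dead centre at 5 deg; beyond it the handle snaps down on its stop and stays. Left short of it, it springs up again.
- clamp_bar (a joint): Angle of the clamp's steel bar in rad, driven by the handle: 0 open (bar upright, its end 112 mm above the bench in front of the handle, the spindle with the foot pointing to the jig's -x by 23 mm), growing as it closes; about 1.45 when the foot first touches the lock, 1.48 snapped shut.
- clamp_foot: Black rubber foot, 15 mm across, under the end of the clamp's bar; it presses the lock's case 50 mm behind the faceplate, with about 12 N when snapped shut. Origin: near the bar's middle line, 22 mm from the foot's face.
- carton: Small white carton 52 x 40 x 92 mm standing upright, loose, to be left alone. Origin: middle of its underside.
- doorknob: Brass door knob on its round rose, 52 mm across and 62 mm high, loose, to be left alone. Origin: middle of its underside.
- cylinder: Steel lock cylinder standing on its end, 33 x 17 x 65 mm high, loose, to be left alone. Origin: middle of its underside.
- screw_tub: Blue plastic tub with a white cap, 52 mm across and 50 mm high, loose, to be left alone. Origin: middle of its underside.
There are look-alikes about, which are no part of the job. What is meant by the lock is not pink, and is the smaller of those in its own colour.

How it is judged:
On the way, in this order (a step that is already met when the one before it is completed fails the run):
1. the lock is pushed home against the stop pins (within 2.5 mm) (x of lock in the frame of jig above -0.0725 m), for 0.2 s.
2. the clamp handle is snapped past dead centre and the foot presses on the lock (z of handle_end in the frame of jig below 0.076 m and contact force between clamp_foot and lock above 5 N), for 0.2 s.
At the end, for the whole second after the job is handed in: The lock lies flat on the bed within 2.5 mm of home and square to it; the clamp handle lies flat past dead centre (grip end less than 76 mm above the bench), the foot presses the lock with over 5 N, and all is at rest (all of step 2 and x of lock in the frame of jig above -0.0725 m and angle between lock's own z axis and vertical below 0.05 rad and z of lock in the frame of jig below 0.02 m and angle between the x axis of lock and the x axis of jig, either way round below 0.06 rad and linear speed of lock below 0.01 m/s and linear speed of clamp_handle below 0.02 m/s); the robot touches nothing.
It fails at once if the lock is lifted or tipped up from the bed (over 8 mm or 0.2 rad) (z of lock in the frame of jig above 0.025 m or angle between lock's own z axis and vertical above 0.2 rad).
It fails at once if a loose thing beside the fixture is moved by over 15 mm or tipped (distance of any of carton, doorknob, cylinder, screw_tub from where it was at the start of the episode above 0.015 m or angle between any of carton, doorknob, cylinder, screw_tub's own z axis and vertical above 0.4 rad).
It also fails if it takes over 48 s, if anything falls off the work surface, if the arm or the gripper's body presses on something with over 40 N, if the wrist force passes 120 N, or if a joint passes its speed limit or range.

### The arm

A 6-joint arm with a two-finger parallel gripper is mounted at the origin on the work surface. World frame = base frame: x ahead of the robot, y to its left, z up, the work surface at z = 0. Lengths are in m, angles in rad, forces in N, time in s.
With the tool pointing down it reaches from about 0.3 to 0.775 m from the base axis. Payload 14.6 kg.
Tool frame: the origin (TCP) lies at the very end of the fingers, on their centre line; the grasp point (between the pads) lies 19 mm behind it; z points along the fingers, y is the direction in which the jaws open and shut (so a half turn about z gives the same grasp; the last joint's range is limited). The gripper opens to 94 mm and grips with 3 to 60 N. Pads are 16 mm wide; open, the fingers measure 119 mm over their backs; the gripper's body (75 mm by 177 mm) begins 78 mm behind the grasp point.
Start: joints at [-1.217, 0.3, 1.521, -0, 1.321, -0.067], TCP at [0.225, -0.502, 0.166] pointing down, gripper open.
Joint ranges: [-3.03, 3.03], [-0.79, 2.21], [0.23, 2.52], [-1.04, 4.18], [0, 3.07], [-2.55, 2.55]. Speed limits (rad/s): [2.22, 2.22, 2.57, 3.14, 3.14, 3.14].

### API

Orientations are given as a unit quaternion [w, x, y, z].
In Python, from bench import observe, viewer, job gives the robot as it stands. The module is installed in compiled form; this text tells all that it offers.
- The arm moves only by the tool servo_tool, never from a script. Its arguments are lists of equal length, an entry for each row: "travel": the shift along the world's x, y, z in mm, a list of three; "yaw": the turn about the world's z in degrees. In form: {"travel": [[x, y, z], ...], "yaw": [yaw, ...]}. A call has exactly 10 rows; each row is the pose to reach, as a shift and turn from the pose measured when the call began; what a row does not reach only later rows make up. A row lasts 1/8 s, in which the tool goes at most 62.5 mm and 10.7 degrees, less where a joint would pass 70% of its speed; a pose out of reach is approached as far as the arm can. A call with a gripper value outside its range is refused whole. "jaw" is the gripper command: -1 is shut, 1 is fully open, values between are in proportion, set as the call begins (left out, the last holds). The fingers move at their own pace and stop on an object; "grip_force" is the grip in N (left out, the last holds). Time passes only in rows, so rows that repeat a pose let the fingers close, or fill a call up. It gives the time, the measured TCP pose, the force and the opening at its end, in the units of the state.
- observe(): the state, without advancing time (a new reading comes with each control period).
- viewer.grab_frame(name): name is "side" or "top" or "wrist"; returns the picture (420x560x3 uint8, red, green, blue); there is no depth.
- viewer.camera_params(name): a dict with "mtx" (3x3 intrinsics, pixels), "R" (3x3) and "t" (3): a world point X has camera coordinates R X + t. Camera axes: x right, y down, z forward; pixel columns grow to the right and rows downward; lengths in m; the calibration is good to about 2 mm. A picture is of the moment at which its call begins: read the wrist's pose just before it. camera_params takes no time and is no camera call; for the wrist camera it gives the pose at the moment of the call.
- job.finish_job(): hands the job in, once; it reports no verdict.
The state is a dict: "clock": time; "qpos": joint angles; "joint_vel": joint speeds; "effort": joint torques, N m; "tool_pos": TCP position; "tcp_rot": TCP orientation; "force": force on the tool from outside, world axes, zero at the start; "ft_torque": the same for the moment, N m; "finger_gap": finger opening in m.
Only numpy, scipy, OpenCV 4.12 (cv2) and the standard library are available. Lean on these libraries where they do the work, as an engineer would, in place of code of your own. Each camera call takes 0.05 s, during which the arm holds its last target. There are 200 camera calls.

## Working session

There is one attempt and no reset: what is moved stays moved. The work goes in short steps, Python scripts to look and compute and a tool call to move; the robot and the scene stay as the last step left them, time stands still between calls to the robot, and variables do not carry over. Pictures are saved under pics/ and viewed, about 8 in all and at most 12, crops included, and the job is handed in when it is done.

Besides the shell and the picture viewer there is one more tool, called after ">>>" in YAML: its name, and indented under it one key for each argument. servo_tool: Moves the arm, as the interface text tells. Its arguments: {"type":"object","properties":{"travel":{"type":"array","items":{"type":"array","items":{"type":"number"}}},"yaw":{"type":"array","items":{"type":"number"}},"jaw":{"type":"number"},"grip_force":{"type":"number"}},"required":["travel","yaw"]}

```bash
mkdir -p pics; python3 - <<'E'
from bench import observe, viewer
import cv2,numpy as np
print(observe())
for n in("side","top"):
    p=viewer.camera_params(n);print(n,{k:np.round(v,4).tolist() for k,v in p.items()})
    cv2.imwrite(f"pics/{n}0.png",viewer.grab_frame(n)[:,:,::-1])
a=np.hstack([cv2.imread("pics/side0.png"),cv2.imread("pics/top0.png")])
E
```

```text
{'clock': 0.0, 'qpos': array([-1.21656996e+00,  3.00470824e-01,  1.52159478e+00, -1.80057124e-05,
        1.32066541e+00, -6.65860099e-02]), 'joint_vel': array([ 1.23719611e-03, -1.14038245e-03, -5.78631395e-04, -5.53685257e-04,
       -1.36069280e-03, -6.48032344e-05]), 'effort': array([-6.06427311e-04, -5.31804621e+01, -3.52736878e+01,  7.07556750e-02,
        2.44296261e-02, -1.23195082e-04]), 'tool_pos': array([ 0.22456946, -0.50172999,  0.1650807 ]), 'tcp_rot': array([-5.62053112e-04,  9.77945535e-01,  2.08859298e-01, -9.02089626e-05]), 'force': array([ 0.14458557, -0.10314985, -1.16982015]), 'ft_torque': array([0.03595788, 0.00381194, 0.03402789]), 'finger_gap': 0.09404845160531633}
side {'mtx': [[443.1814, 0.0, 282.5865], [0.0, 443.1814, 208.6767], [0.0, 0.0, 1.0]], 'R': [[0.9646, -0.2638, -0.0007], [-0.1708, -0.6226, -0.7637], [0.201, 0.7367, -0.6456]], 't': [-0.5922, 0.2039, 0.7832]}
top {'mtx': [[532.5373, 0.0, 285.7009], [0.0, 532.5373, 223.6436], [0.0, 0.0, 1.0]], 'R': [[-0.0229, -0.9996, -0.0158], [-0.9823, 0.0255, -0.1856], [0.186, 0.0113, -0.9825]], 't': [0.0093, 0.6347, 0.9827]}
```

View pics/top0.png

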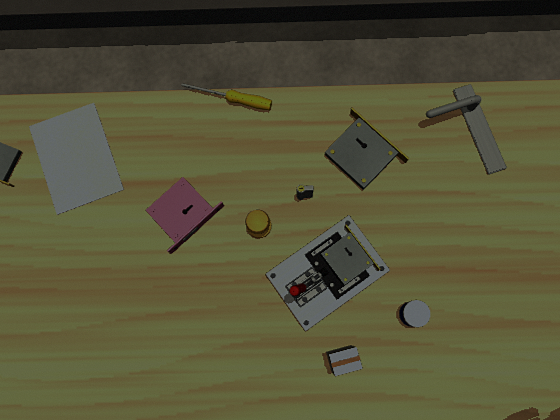

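View pics/side0.png

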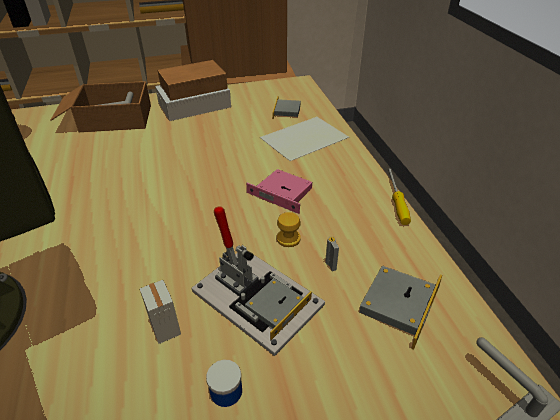

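The top view shows the jig at about (327,273), with the red handle at (295,291) and a lock on the bed at (348,258). Four things could be taken for the lock:
- The grey lock on the bed, top (348,258).
- The bigger grey lock, top (365,152).
- The pink lock, top (184,213).
- The grey item at the left edge, top (5,160).

I choose the one on the bed and check it in a crop.

```bash
cat > h.py <<'E'
import numpy as np,cv2
from bench import observe, viewer
def ray(n,uv,P=None):
    P=P or viewer.camera_params(n);R=P["R"];c=-R.T@P["t"]
    return c,R.T@np.linalg.inv(P["mtx"])@np.array([*uv,1.])
def onz(n,uv,z,P=None):
    c,d=ray(n,uv,P);return c+d*(z-c[2])/d[2]
def proj(n,X,P=None):
    P=P or viewer.camera_params(n);p=P["mtx"]@(P["R"]@np.asarray(X)+P["t"]);return p[:2]/p[2]
E
python3 - <<'E'
from h import *
im=cv2.imread("pics/top0.png")
c=im[205:340,255:400]
c=cv2.resize(c,None,fx=5,fy=4.4*5/4.4*0.88,interpolation=cv2.INTER_CUBIC) if 0 else cv2.resize(c,None,fx=4.4,fy=4.4,interpolation=cv2.INTER_CUBIC)
c=np.uint8(255*(c/255.)**.55);cv2.imwrite("pics/c1.png",c)
# sole plate: low saturation blob
hsv=cv2.cvtColor(im,cv2.COLOR_BGR2HSV)
m=((hsv[...,1]<70)).astype(np.uint8);m[:205]=0;m[340:]=0;m[:,:258]=0;m[:,395:]=0
m=cv2.morphologyEx(m,cv2.MORPH_OPEN,np.ones((3,3)))
cs,_=cv2.findContours(m,cv2.RETR_EXTERNAL,cv2.CHAIN_APPROX_NONE)
k=max(cs,key=cv2.contourArea);hull=cv2.convexHull(k)
pts=np.array([onz("top",p[0],.012)[:2]*1000 for p in hull],np.float32)
r=cv2.minAreaRect(pts);print(r,cv2.boxPoints(r))
E
```

```text
((543.462158203125, -87.24124145507812), (139.5526123046875, 209.72613525390625), 33.88266372680664) [[ 427.07468  -39.08578]
 [ 543.9957  -213.19644]
 [ 659.8496  -135.3967 ]
 [ 542.9286    38.71396]]
```

View pics/c1.png

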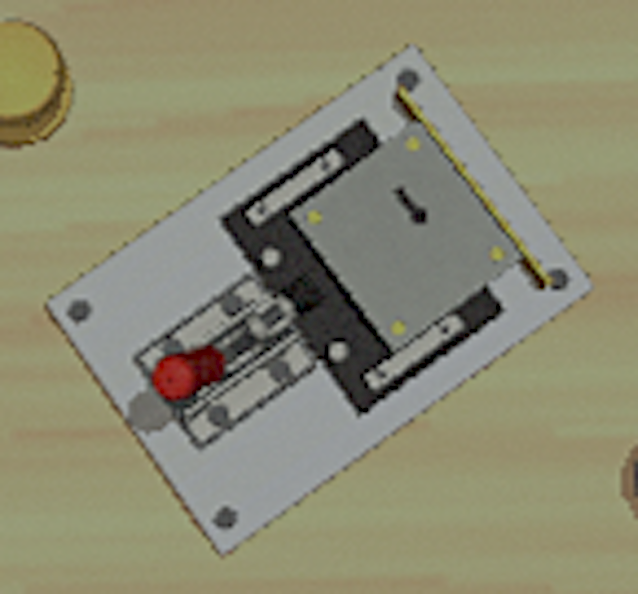

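The crop confirms it: a grey lock with a brass faceplate, lying on the black bed. The plate rectangle measures 139.6 x 209.7 mm against 140 x 210. The jig centre is at (543.5, -87.2) and its +x points at 123.9°. I'll move to jig x = -125, with the jaws along jig y and half open for a two-finger push.

>>> servo_tool:
  travel:
    - [39,31,0]
    - [78,62,0]
    - [117,93,0]
    - [155,124,0]
    - [194,155,0]
    - [233,186,0]
    - [272,217,0]
    - [311,249,0]
    - [350,280,0]
    - [389,311,0]
  yaw: [10,20,30,40,50,60,70,80,90,99.8]
  jaw: 0.06

```text
clock: 1.35
tool_pos: [0.6146, -0.1895, 0.1648]
tcp_rot: [-0.001, 0.468, 0.884, -0.0]
force: [0.6, 0.1, -0.3]
finger_gap: 0.0497
```

>>> servo_tool:
  travel:
    - [0,0,0]
    - [0,0,0]
    - [0,0,0]
    - [0,0,0]
    - [0,0,0]
    - [0,0,0]
    - [0,0,0]
    - [0,0,0]
    - [0,0,0]
    - [0,0,0]
  yaw: [0,0,0,0,0,0,0,0,0,0]

```text
clock: 2.6
tool_pos: [0.6146, -0.1895, 0.1648]
tcp_rot: [-0.001, 0.468, 0.884, -0.0]
force: [-0.2, -0.7, -0.4]
finger_gap: 0.0495
```

```bash
python3 - <<'E'
from h import *
s=observe();P=viewer.camera_params("wrist");im=viewer.grab_frame("wrist")[:,:,::-1]
cv2.imwrite("pics/w1.png",im)
from scipy.spatial.transform import Rotation as Ro
q=s["tcp_rot"];R=Ro.from_quat(np.r_[q[1:],q[0]]).as_matrix()
print(s["clock"],s["tool_pos"],np.degrees(np.arctan2(R[1,1],R[0,1])),s["force"],s["finger_gap"])
# brass faceplate ends in top0: side edge estimate
t=cv2.imread("pics/top0.png");hsv=cv2.cvtColor(t,cv2.COLOR_BGR2HSV)
for n,uv in [("carton",(345,360)),("tub",(414,313)),("knob",(258,222)),("cyl",(305,192))]:print(n,onz("top",uv,.06))
def J(X):
    d=np.asarray(X)[:2]-[.5435,-.0872];return np.array([[-.5576,.8302],[-.8302,-.5576]])@d
# faceplate top edge ends from crop c1 (px/4.4+offset)
for u in [(400,90),(550,287)]:print("plate",J(onz("top",(u[0]/4.4+255,u[1]/4.4+205),.0355)))
E
```

```text
2.6 [ 0.61458125 -0.18949682  0.16477459] 34.23994713839685 [-0.2427593  -0.66145101 -0.35279681] 0.049528930446913956
carton [ 0.37336952 -0.11070634  0.06      ]
tub [ 0.45663725 -0.24456438  0.06      ]
knob [0.63933738 0.04797744 0.06      ]
cyl [ 0.69732204 -0.04581272  0.06      ]
plate [-0.08192679 -0.05218287]
plate [-0.08335103  0.05856204]
```

View pics/w1.png

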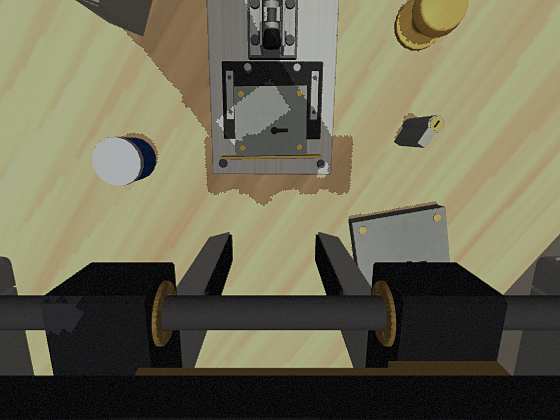

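The wrist view shows the lock squarely ahead, with the faceplate at about (265,157). The tub at (125,160) and the bigger lock at (400,230) are clear of the fingers. The faceplate is at about jig x = -83, some 13 mm short of home. Next I descend and approach.

>>> servo_tool:
  travel:
    - [-1,-1,-40]
    - [-2,-2,-80]
    - [-4,-3,-120]
    - [-4,-3,-138]
    - [-4,-3,-142]
    - [-4,-3,-142]
    - [-9,5,-142]
    - [-15,13,-142]
    - [-20,21,-142]
    - [-20,21,-142]
  yaw: [0,0,0,0,0,0,0,0,0,0]

```text
clock: 3.9
tool_pos: [0.5944, -0.1678, 0.0231]
tcp_rot: [-0.0, 0.467, 0.884, -0.0]
force: [0.4, 0.6, -0.4]
finger_gap: 0.0496
```

>>> servo_tool:
  travel:
    - [-1,1.5,0]
    - [-2,3,0]
    - [-3,4.5,0]
    - [-4,6,0]
    - [-5,7.5,0]
    - [-6,9,0]
    - [-6.5,9.7,0]
    - [-7,10.4,0]
    - [-7,10.4,0]
    - [-7,10.4,0]
  yaw: [0,0,0,0,0,0,0,0,0,0]

```text
clock: 5.15
tool_pos: [0.5874, -0.1574, 0.0232]
tcp_rot: [-0.0, 0.467, 0.884, -0.0]
force: [0.6, 0.1, 0.4]
finger_gap: 0.0497
```

>>> servo_tool:
  travel:
    - [-0.5,0.8,0]
    - [-1,1.6,0]
    - [-1.5,2.4,0]
    - [-2,3.2,0]
    - [-2.4,3.6,0]
    - [-2.8,4.2,0]
    - [-2.8,4.2,0]
    - [-2.8,4.2,0]
    - [-2.8,4.2,0]
    - [-2.8,4.2,0]
  yaw: [0,0,0,0,0,0,0,0,0,0]

```text
clock: 6.4
tool_pos: [0.5846, -0.1533, 0.0231]
tcp_rot: [-0.0, 0.467, 0.884, -0.0]
force: [-0.3, -0.6, 0.4]
finger_gap: 0.0496
```

```bash
python3 - <<'E'
from h import *
s=observe();print(s["force"],s["tool_pos"])
im=viewer.grab_frame("wrist")[:,:,::-1];cv2.imwrite("pics/w2.png",im)
E
```

```text
[-0.29970616 -0.60586184  0.41955627] [ 0.58461229 -0.15326038  0.02312151]
```

View pics/w2.png

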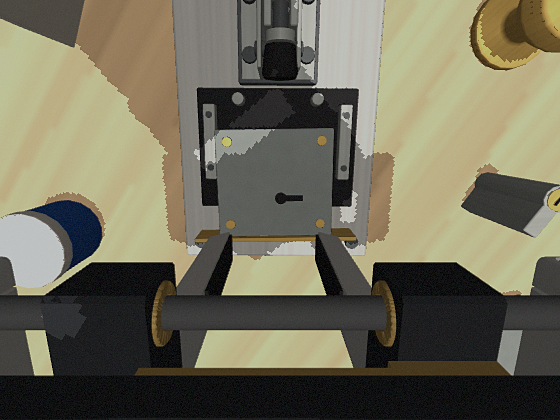

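```bash
cat >> h.py <<'E'
def J(X):
    d=np.asarray(X)[:2]-[.5435,-.0872];return np.round(np.array([[-.5576,.8302],[-.8302,-.5576]])@d*1000,1)
E
python3 - <<'E'
from h import *
for n,u,z in [("back",(275,128),.032),("plate L",(197,236),.0355),("plate R",(354,236),.0355),("case front L",(220,234),.032),("bed back",(280,88),.017),("sole L",(185,200),.012),("sole R",(372,200),.012),("tipL",(230,235),.023),("tipR",(317,235),.023)]:print(n,J(onz("wrist",u,z)))
print("TCP",J(observe()["tool_pos"]))
E
```

```text
back [-9.   0.5]
plate L [-82.1  54. ]
plate R [-81.2 -54.9]
case front L [-81.6  38.6]
bed back [17.6 -2.7]
sole L [-61.5  67.6]
sole R [-60.4 -72.8]
tipL [-85.2  32.9]
tipR [-84.7 -31. ]
TCP [-77.8   2.7]
```

```bash
python3 - <<'E'
from h import *
s=observe();t=s["tool_pos"];X=np.array([-.5576,.8302,0]);Y=np.array([-.8302,-.5576,0])
print("tcp",proj("wrist",t))
for dx in(-8,0,8):
  for dy in(25,-25): print(dx,dy,proj("wrist",t+X*dx/1e3+Y*dy/1e3),proj("top",t+X*dx/1e3+Y*dy/1e3))
P=viewer.camera_params("wrist");c=-P["R"].T@P["t"];print("cam rel jig",J(c),c[2],P["R"][2])
im=cv2.imread("pics/w2.png")[180:270,180:400];im=np.uint8(255*(im/255.)**.5);cv2.imwrite("pics/w2c.png",cv2.resize(im,None,fx=3.5,fy=3.5,interpolation=2))
E
```

```text
tcp [271.16908219 225.64430291]
-8 25 [237.06869489 235.84991756] [370.64588299 257.53680603]
-8 -25 [305.13725497 236.37443444] [355.68841363 237.37545051]
0 25 [236.86234739 225.3796049 ] [367.4313909 259.8408617]
0 -25 [305.47358794 225.90898372] [352.48749058 239.64801532]
8 25 [236.65268308 214.74099336] [364.21233038 262.14819188]
8 -25 [305.81532674 215.27532329] [349.28205253 241.92378564]
cam rel jig [-13.3   1.2] 0.2435068027474136 [ 0.12762926 -0.18949045 -0.97355233]
```

View pics/w2c.png

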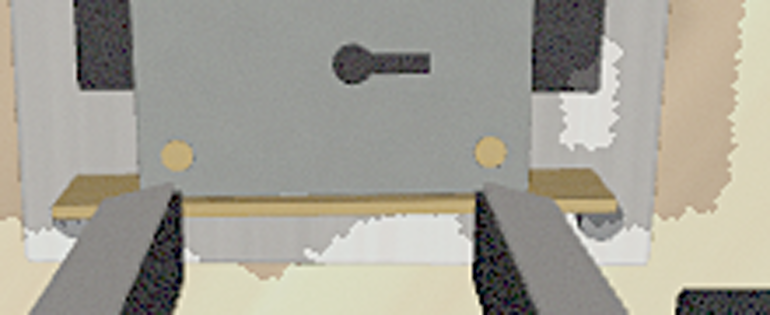

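The crop shows the finger tips at about (230,236) and (317,236). They look nearer the camera than a TCP height of 23 mm allows. I'll check with the side camera.

```bash
python3 - <<'E'
from h import *
im=viewer.grab_frame("side")[:,:,::-1].copy();s=observe();t=s["tool_pos"];X=np.array([-.5576,.8302,0]);Y=np.array([-.8302,-.5576,0])
cv2.imwrite("pics/s2.png",im)
p=proj("side",t);print(p)
x0,y0=int(p[0])-90,int(p[1])-90
c=im[y0:y0+150,x0:x0+180];c=np.uint8(255*(c/255.)**.6);k=4
c=cv2.resize(c,None,fx=k,fy=k,interpolation=2)
for dx in(-8,8):
  for dy in(25,37,-25,-37):
    q=(proj("side",t+X*dx/1e3+Y*dy/1e3)-[x0,y0])*k;cv2.circle(c,tuple(int(v) for v in q),3,(0,255,0),1)
cv2.imwrite("pics/s2c.png",c);print(x0,y0)
E
```

```text
[289.56189693 312.92104024]
199 222
```

View pics/s2c.png

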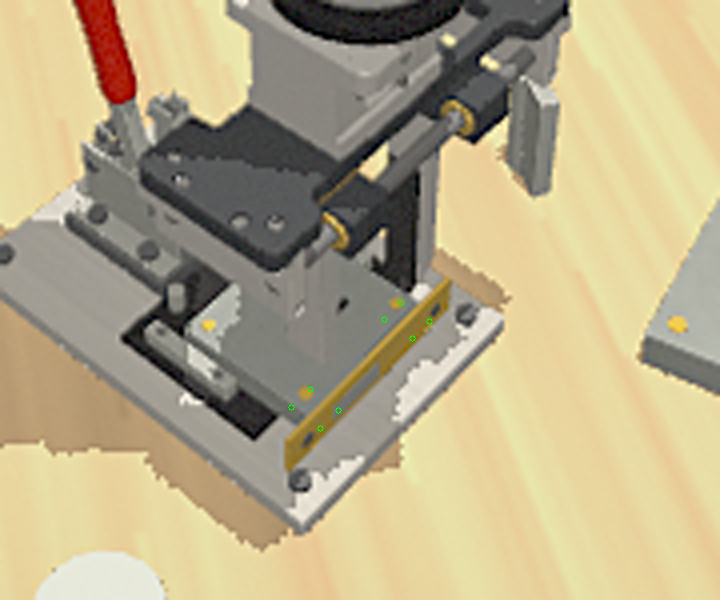

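```bash
python3 - <<'E'
from h import *
c,_=ray("side",(0,0));print("side cam",J(c),c)
def tri(a,b):
    c1,d1=ray("wrist",a);c2,d2=ray("side",b)
    A=np.stack([d1,-d2],1);s=np.linalg.lstsq(A,c2-c1,rcond=None)[0]
    p,q=c1+d1*s[0],c2+d2*s[1];return J((p+q)/2),round((p+q)[2]*500,1),"miss",round(np.linalg.norm(p-q)*1e3,1)
for a in [(231,236),(231,262),(209,236),(209,262)]:
  for b in [(290,352),(325,362),(300,360)]:
    print(a,b,tri(a,(b[0]/4+199,b[1]/4+222)))
E
```

```text
side cam [-378.   368.2] [ 0.44862825 -0.60622111  0.66090468]
(231, 236) (290, 352) (array([-70.7,  32.1]), np.float64(56.9), 'miss', np.float64(12.3))
(231, 236) (325, 362) (array([-77.6,  28. ]), np.float64(49.7), 'miss', np.float64(1.2))
(231, 236) (300, 360) (array([-73.3,  31.4]), np.float64(52.5), 'miss', np.float64(8.9))
(231, 262) (290, 352) (array([-79.5,  34.6]), np.float64(69.8), 'miss', np.float64(22.1))
(231, 262) (325, 362) (array([-86.7,  30.6]), np.float64(62.5), 'miss', np.float64(9.3))
(231, 262) (300, 360) (array([-82.3,  33.9]), np.float64(65.5), 'miss', np.float64(19.0))
(209, 236) (290, 352) (array([-71.7,  40.3]), np.float64(64.3), 'miss', np.float64(2.3))
(209, 236) (325, 362) (array([-78.5,  36.7]), np.float64(58.4), 'miss', np.float64(11.5))
(209, 236) (300, 360) (array([-74.3,  39.9]), np.float64(60.3), 'miss', np.float64(1.4))
(209, 262) (290, 352) (array([-80.3,  42.3]), np.float64(75.5), 'miss', np.float64(12.2))
(209, 262) (325, 362) (array([-87.3,  38.7]), np.float64(69.3), 'miss', np.float64(0.9))
(209, 262) (300, 360) (array([-83. ,  41.9]), np.float64(71.6), 'miss', np.float64(8.9))
```

Triangulation puts the real finger tips at roughly z = 50-65 mm, not 23, which explains why I felt no contact: the fingers passed over the lock. I'll back off in front of the jig, lower to a reported 8 mm and measure the tip offset there.

>>> servo_tool:
  travel:
    - [5,-8,0]
    - [11,-16,0]
    - [16,-24,0]
    - [21,-32,0]
    - [27,-40,0]
    - [27,-40,0]
    - [27,-40,-5]
    - [27,-40,-10]
    - [27,-40,-15]
    - [27,-40,-15]
  yaw: [0,0,0,0,0,0,0,0,0,0]

```text
clock: 7.75
tool_pos: [0.6114, -0.193, 0.0076]
tcp_rot: [-0.001, 0.467, 0.884, -0.001]
force: [0.1, 0.4, -0.2]
finger_gap: 0.0496
```

```bash
python3 - <<'E'
from h import *
s=observe();t=s["tool_pos"];print(t,s["force"])
im=viewer.grab_frame("side")[:,:,::-1].copy()
p=proj("side",t);x0,y0=int(p[0])-80,int(p[1])-110
c=im[y0:y0+140,x0:x0+180];c=np.uint8(255*(c/255.)**.6);k=4
c=cv2.resize(c,None,fx=k,fy=k,interpolation=2)
X=np.array([-.5576,.8302,0]);Y=np.array([-.8302,-.5576,0])
for dz,col in((0,(0,255,0)),(38,(255,0,255))):
 for dx in(-8,8):
  for dy in(25,37,-25,-37):
    q=(proj("side",t+X*dx/1e3+Y*dy/1e3+[0,0,dz/1e3])-[x0,y0])*k;cv2.circle(c,tuple(int(v) for v in q),3,col,1)
cv2.imwrite("pics/s3c.png",c);print(x0,y0)
E
```

```text
[ 0.61136042 -0.19303238  0.00759671] [ 0.12056911  0.44566917 -0.18135242]
230 223
```

View pics/s3c.png

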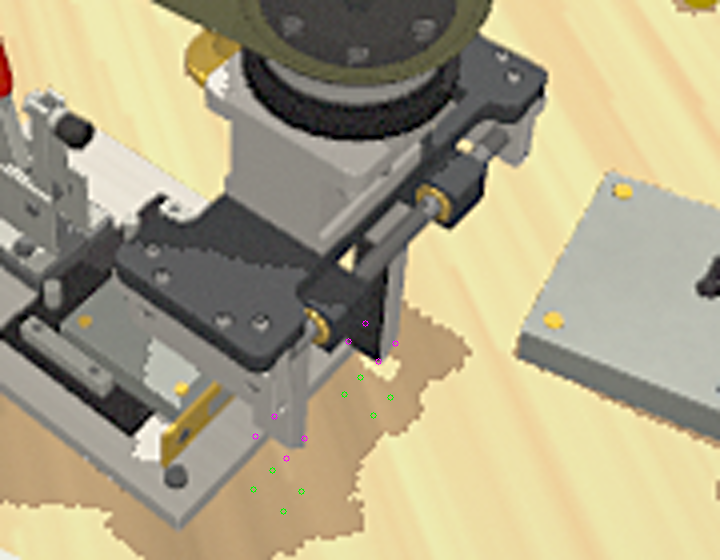

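The side crop shows the tip corners at (290,445) and (380,360), which match the magenta marks 38-40 mm above the reported TCP. Reported z is therefore about 40 mm below the actual tip. I'll work with reported z = -20, which puts the tip near 20 mm.

>>> servo_tool:
  travel:
    - [0,0,-7]
    - [0,0,-14]
    - [0,0,-21]
    - [0,0,-27]
    - [0,0,-27]
    - [-4,6,-27]
    - [-8,12,-27]
    - [-12,18,-27]
    - [-16,24,-27]
    - [-16,24,-27]
  yaw: [0,0,0,0,0,0,0,0,0,0]

```text
clock: 9.05
tool_pos: [0.5954, -0.1687, -0.0189]
tcp_rot: [-0.001, 0.467, 0.884, -0.0]
force: [-0.4, -0.5, 0.5]
finger_gap: 0.0496
```

>>> servo_tool:
  travel:
    - [-0.6,1,0]
    - [-1.2,2,0]
    - [-1.8,3,0]
    - [-2.4,4,0]
    - [-3,5,0]
    - [-3.6,6,0]
    - [-4.2,7,0]
    - [-4.8,8,0]
    - [-5.4,9,0]
    - [-6,9.6,0]
  yaw: [0,0,0,0,0,0,0,0,0,0]

```text
clock: 10.3
tool_pos: [0.5894, -0.159, -0.0189]
tcp_rot: [-0.001, 0.467, 0.884, -0.0]
force: [0.8, -1.0, -1.1]
finger_gap: 0.0501
```

>>> servo_tool:
  travel:
    - [-0.5,0.8,0]
    - [-1,1.6,0]
    - [-1.5,2.4,0]
    - [-2,3,0]
    - [-2.4,3.6,0]
    - [-2.8,4.2,0]
    - [-3.2,4.8,0]
    - [-3.4,5.1,0]
    - [-3.6,5.4,0]
    - [-3.8,5.7,0]
  yaw: [0,0,0,0,0,0,0,0,0,0]

```text
clock: 11.55
tool_pos: [0.5856, -0.1534, -0.0189]
tcp_rot: [-0.0, 0.467, 0.884, -0.001]
force: [1.6, -4.0, -0.9]
finger_gap: 0.0498
```

```bash
python3 - <<'E'
from h import *
s=observe();print(s["force"],J(s["tool_pos"]),s["tool_pos"])
im=viewer.grab_frame("wrist")[:,:,::-1];cv2.imwrite("pics/w3.png",im)
c=np.uint8(255*(im[60:280,160:400]/255.)**.55);cv2.imwrite("pics/w3c.png",cv2.resize(c,None,fx=2.7,fy=2.7,interpolation=2))
E
```

```text
[ 1.58411168 -3.98230117 -0.93358768] [-78.5   1.9] [ 0.58564075 -0.15339841 -0.01887778]
```

View pics/w3c.png

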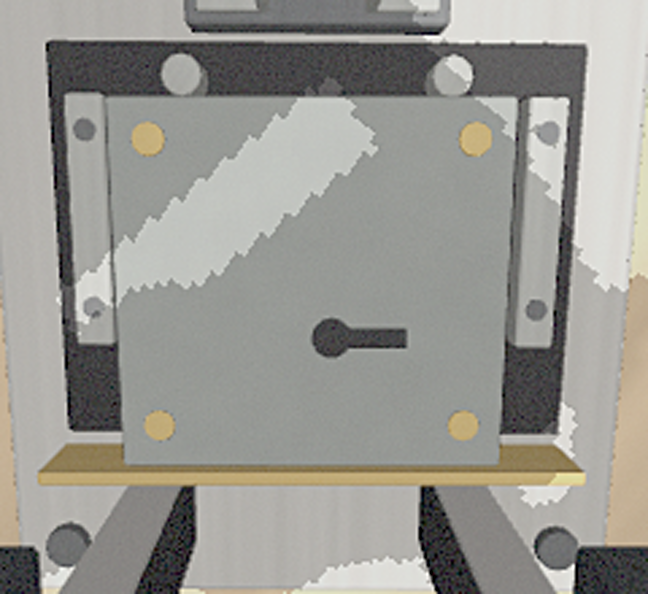

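The crop shows the case back edge (row 95) right at the pins at (183,75) and (453,75), and the lock square. A little more push will confirm contact.

>>> servo_tool:
  travel:
    - [-0.2,0.3,0]
    - [-0.4,0.6,0]
    - [-0.6,0.9,0]
    - [-0.8,1.2,0]
    - [-1,1.5,0]
    - [-1.1,1.6,0]
    - [-1.1,1.7,0]
    - [-1.1,1.7,0]
    - [-1.1,1.7,0]
    - [-1.1,1.7,0]
  yaw: [0,0,0,0,0,0,0,0,0,0]

```text
clock: 12.85
tool_pos: [0.5855, -0.1532, -0.0182]
tcp_rot: [0.001, 0.467, 0.884, -0.001]
force: [4.5, -11.6, -1.8]
finger_gap: 0.0497
```

It moved only 0.2 mm while the force rose to 12 N, so the lock is home against both pins. Next I back off, raise and close the fingers, then go above the bar in front of the handle.

>>> servo_tool:
  travel:
    - [6,-8,0]
    - [12,-17,0]
    - [17,-25,0]
    - [17,-25,30]
    - [17,-25,70]
    - [17,-25,110]
    - [17,-25,150]
    - [17,-25,170]
    - [17,-25,170]
    - [17,-25,170]
  yaw: [0,0,0,0,0,0,0,0,0,0]

```text
clock: 14.1
tool_pos: [0.6021, -0.1782, 0.1504]
tcp_rot: [0.0, 0.467, 0.884, -0.001]
force: [0.6, 0.8, 0.0]
finger_gap: 0.0497
```

>>> servo_tool:
  travel:
    - [-10,16,0]
    - [-25,40,0]
    - [-40,65,0]
    - [-55,85,0]
    - [-68,105,0]
    - [-78,120,0]
    - [-81,124,0]
    - [-81,124,0]
    - [-81,124,0]
    - [-81,124,0]
  yaw: [0,0,0,0,0,0,0,0,0,0]
  jaw: -1

```text
clock: 15.35
tool_pos: [0.5213, -0.0545, 0.1503]
tcp_rot: [0.0, 0.467, 0.884, -0.001]
force: [-0.0, -0.0, -0.1]
finger_gap: 0.0005
```

```bash
python3 - <<'E'
from h import *
s=observe();print(s["clock"],J(s["tool_pos"]),s["tool_pos"],s["finger_gap"],s["force"])
S=viewer.grab_frame("side")[:,:,::-1];W=viewer.grab_frame("wrist")[:,:,::-1]
a=cv2.resize(S[100:380,130:410],(400,400));b=cv2.resize(W[:,70:490],(400,400))
cv2.imwrite("pics/sw4.png",np.uint8(255*(np.hstack([a,b])/255.)**.6))
E
```

```text
15.35 [39.5  0.3] [ 0.5212573  -0.05454021  0.15025214] 0.0004915790784087664 [-0.04354672 -0.01315549 -0.10879542]
```

View pics/sw4.png

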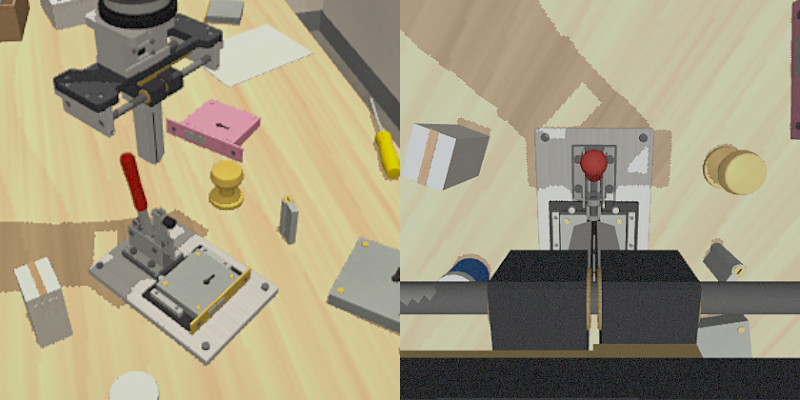

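The fingers are shut and lined up with the handle. In the wrist half, both are near column 593, with the red end at (593,165). I'll lower the tip to about 145 mm and push the grip to +x.

>>> servo_tool:
  travel:
    - [0,0,-15]
    - [0,0,-30]
    - [0,0,-45]
    - [0,0,-45]
    - [-3,4,-45]
    - [-6,9,-45]
    - [-9,13,-45]
    - [-12,17,-45]
    - [-14,21,-45]
    - [-17,25,-45]
  yaw: [0,0,0,0,0,0,0,0,0,0]

```text
clock: 16.7
tool_pos: [0.5041, -0.0292, 0.1054]
tcp_rot: [0.0, 0.467, 0.884, -0.001]
force: [0.7, 0.4, 0.1]
finger_gap: 0.0007
```

>>> servo_tool:
  travel:
    - [-2,3,-1]
    - [-4,6,-2]
    - [-6,9,-3]
    - [-8,12,-5]
    - [-10,15,-7]
    - [-12,18,-9]
    - [-14,21,-11]
    - [-16,24,-13]
    - [-18,27,-14]
    - [-20,30,-15]
  yaw: [0,0,0,0,0,0,0,0,0,0]

```text
clock: 17.95
tool_pos: [0.484, 0.001, 0.0903]
tcp_rot: [0.0, 0.467, 0.884, -0.001]
force: [0.1, 0.3, -0.6]
finger_gap: 0.0006
```

```bash
cat > red.py <<'E'
from h import *
import sys
s=observe();print(s["clock"],"tcp",J(s["tool_pos"]),s["tool_pos"][2],"F",s["force"].round(1))
# red grip pixels in side and top; endpoints cast onto the vertical plane jig y=0
X=np.array([-.5576,.8302,0]);Y=np.array([-.8302,-.5576,0]);o=np.array([.5435,-.0872,0])
for n in("side","top"):
    im=viewer.grab_frame(n);h=cv2.cvtColor(im,cv2.COLOR_RGB2HSV);cv2.imwrite(f"pics/{n}_l.png",im[:,:,::-1])
    m=(((h[...,0]<6)|(h[...,0]>174))&(h[...,1]>160)&(h[...,2]>50)).astype(np.uint8)
    l,N,st,ce=(lambda r:(r[1],r[0],r[2],r[3]))(cv2.connectedComponentsWithStats(m))
    i=1+np.argmax(st[1:,4]);ys,xs=np.where(l==i);p=np.stack([xs,ys],1).astype(float)
    c=p.mean(0);v=np.linalg.svd(p-c,full_matrices=False)[2][0];t=(p-c)@v
    for e in(t.min(),t.max()):
        u=c+v*e;C,d=ray(n,u);k=((o-C)@Y)/(d@Y);w=C+k*d
        print(n,len(p),"px",u.round(0),"jig x",round((w-o)@X*1e3,1),"z",round(w[2]*1e3,1))
E
python3 red.py
```

```text
17.95 tcp [106.4   0.2] 0.09031122485624934 F [ 0.1  0.3 -0.6]
side 285 px [196. 209.] jig x 153.2 z 131.1
side 285 px [224. 242.] jig x 83.0 z 90.6Traceback (most recent call last):
  File "red.py", line 10, in <module>
    i=1+np.argmax(st[1:,4]);ys,xs=np.where(l==i);p=np.stack([xs,ys],1).astype(float)
        ~~~~~~~~~^^^^^^^^^^
    return _wrapfunc(a, 'argmax', axis=axis, out=out, **kwds)
    return bound(*args, **kwds)
ValueError: attempt to get argmax of an empty sequence
```

The handle is at about 30° now, with its end at jig x 153 and z 131. I'll rise, move over the grip's end and press down.

>>> servo_tool:
  travel:
    - [0,0,12]
    - [0,0,25]
    - [0,0,30]
    - [-5,8,30]
    - [-11,16,30]
    - [-16,24,30]
    - [-19,28,30]
    - [-19,28,30]
    - [-19,28,20]
    - [-19,28,10]
  yaw: [0,0,0,0,0,0,0,0,0,0]

```text
clock: 19.3
tool_pos: [0.4648, 0.0289, 0.0993]
tcp_rot: [0.0, 0.467, 0.884, -0.001]
force: [0.1, -0.2, -0.8]
finger_gap: 0.0003
```

>>> servo_tool:
  travel:
    - [0,0,-4]
    - [0,0,-8]
    - [0,0,-12]
    - [0,0,-16]
    - [0,0,-20]
    - [0,0,-24]
    - [0,0,-28]
    - [0,0,-32]
    - [0,0,-36]
    - [0,0,-40]
  yaw: [0,0,0,0,0,0,0,0,0,0]

```text
clock: 20.55
tool_pos: [0.4648, 0.0289, 0.0591]
tcp_rot: [0.0, 0.467, 0.884, -0.001]
force: [-0.7, 0.1, 2.1]
finger_gap: 0.0005
```

```bash
python3 red.py 2>&1 | grep -v File
```

```text
20.55 tcp [140.3   0.6] 0.05913830293919805 F [-0.7  0.1  2.1]
side 281 px [194. 226.] jig x 166.2 z 81.5
side 281 px [225. 249.] jig x 80.2 z 74.5
top 8 px [288. 294.] jig x 94.5 z 187.8
top 8 px [288. 301.] jig x 97.7 z -40.8
```

>>> servo_tool:
  travel:
    - [0,0,-1.5]
    - [0,0,-3]
    - [0,0,-4.5]
    - [0,0,-6]
    - [0,0,-7.5]
    - [0,0,-9]
    - [0,0,-10.5]
    - [0,0,-12]
    - [0,0,-12]
    - [0,0,-12]
  yaw: [0,0,0,0,0,0,0,0,0,0]

```text
clock: 21.9
tool_pos: [0.4647, 0.0289, 0.047]
tcp_rot: [0.0, 0.467, 0.884, -0.001]
force: [0.0, -0.3, -0.4]
finger_gap: 0.0008
```

```bash
python3 red.py 2>&1 | grep -v File
```

```text
21.9 tcp [140.3   0.7] 0.04696504181992869 F [ 0.  -0.3 -0.4]
side 269 px [195. 233.] jig x 167.8 z 62.1
side 269 px [225. 252.] jig x 82.1 z 65.8
top 8 px [288. 294.] jig x 94.5 z 187.8
top 8 px [288. 301.] jig x 97.7 z -40.8
```

The force has dropped to zero and the grip end is at about 62-66 mm, so it has snapped over. I'll retract straight up and check.

>>> servo_tool:
  travel:
    - [0,0,15]
    - [0,0,40]
    - [0,0,80]
    - [0,0,120]
    - [0,0,150]
    - [-20,30,150]
    - [-40,60,150]
    - [-60,90,150]
    - [-60,90,150]
    - [-60,90,150]
  yaw: [0,0,0,0,0,0,0,0,0,0]

```text
clock: 23.25
tool_pos: [0.4051, 0.1186, 0.1977]
tcp_rot: [0.0, 0.467, 0.884, -0.001]
force: [-0.2, -0.1, -0.5]
finger_gap: 0.0004
```

```bash
python3 red.py 2>&1 | grep -v File; python3 - <<'E'
from h import *
im=cv2.imread("pics/side_l.png")[170:370,130:410]
cv2.imwrite("pics/f.png",cv2.resize(np.uint8(255*(im/255.)**.6),None,fx=2.8,fy=2.8,interpolation=2))
E
```

```text
23.25 tcp [2.48e+02 2.00e-01] 0.19766127287816998 F [-0.2 -0.1 -0.5]
side 279 px [195. 232.] jig x 166.5 z 65.1
side 279 px [225. 252.] jig x 82.7 z 65.1
top 339 px [296. 292.] jig x 78.0 z 75.1
top 339 px [261. 317.] jig x 156.9 z 83.5
```

View pics/f.png

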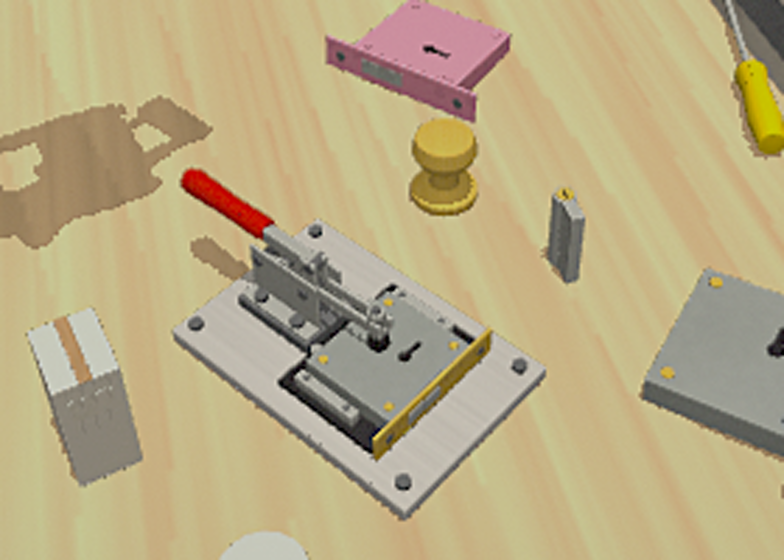

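The handle lies flat with the red end at (190,180), and the foot is on the lock case at (378,340). The loose things stand where they were, and the handle stayed level after I let go.

```bash
python3 -c "
from bench import job;print(job.finish_job())"
```

```text
the job is handed in; nothing more can be done
None
```

I slid the lock home against the stop pins with a two-finger push, then pushed the red handle over and pressed it down until it snapped flat. I then retracted and handed the job in at about 23 s. `finish_job` gives no verdict, so I don't have a judged result.

**Lock home:** At the end of the push the force rose to about 12 N while the tool moved only 0.2 mm. The wrist picture, taken just before that last push, showed the case square and right at both pins. I did not measure the lock's position again after clamping.

**Clamp shut:** The pressing force dropped to zero as the handle went over, and it stayed level after release. The side camera put both ends of the grip at 65 mm. The top camera put the axis at 75–84 mm, above the 76 mm limit at the end of the grip. I trusted the side view, because the top camera's steep view measures height poorly. I could not measure the foot's force, but the last picture shows the foot on the case.

**Loose things:** The last picture shows the carton, knob and cylinder standing where they were. The tub is mostly cut off in it, but nothing went near it.

**Reported height was wrong:** The real finger tips sit about 40 mm above the reported TCP height. My first push passed over the lock without touching it. I found this from the side and wrist pictures and allowed for it from then on.

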